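Fetch the garlic from under the wire shelf with a reacher

TASK

A bulb of garlic has rolled under the low wire shelf, where a hand does not fit. Take the reacher lying on the worktop by its grip and trigger, slide its open jaws in round the garlic from the shelf's open front, squeeze the trigger until the jaws hold the garlic firmly but gently (it bruises), and draw it, still gripped, out of the front until all of it is well clear of the shelf. Then let the trigger go so that the jaws open, and leave the garlic and the reacher lying on the worktop; do not touch the garlic with the hand, bump the shelf hard, or disturb the mug, honey jar and pepper mill.

Things in the scene. Friction and masses are not known exactly. Their poses are not given: they have to be found in the camera images.
- reacher_grip (a point): Where to grasp the reacher, midway between its fixed grip (black bar, outer face at own x = -29 mm) and trigger (grey bar, outer face at own x = +29 mm), 30 mm above the worktop. The faces are upright, 9 to 51 mm high, pinched across from above. Ridges at own y = +-27 mm stand 3 mm proud (64 mm across) and leave a 46 mm long seat for the fingers.
- reacher: Pick-up tool 0.37 m long, 0.36 kg, lying level on a sole under its black handle and a skid under its head; it may be slid along the worktop. Origin on its underside below reacher_grip; own +y along the tube to the jaws, +z up. Pressed down, its sole rubs on the worktop, resists sideways and adds to the squeeze felt. The sole does not stick out past grip or trigger.
- trigger (a joint): Trigger travel: 0 let go (58 mm across grip and trigger), 0.018 m fully squeezed (40 mm across). A spring pushes it out with 7.5 N at 0, rising 0.25 N per mm. It closes both jaws, each by about 2.1 mm per mm. The squeeze beyond the spring's force arrives at each pad divided by about 4.2. The jaws meet the garlic at about 9 to 14 mm of travel (see jaw_left): feel for it.
- jaw_center (a point): Midway between the jaw pads, on the centre line 280 mm ahead of reacher_grip (own +y), 24 mm above the worktop. The pads are upright rubber plates 30 mm long, 20 mm high, about 108 mm apart when open. The grey head that carries the jaws ends 219 mm ahead of reacher_grip; head and jaws are at most 36 mm high.
- jaw_left: Left jaw (reacher's own -x side), origin at its hinge. Its pad sits on an adjusting screw and stands 0 to 12 mm further in than the right one; this differs from time to time and is not measured.
- jaw_right: Right jaw (reacher's own +x side), origin at its hinge. Its pad is fixed on the arm.
- garlic_center (a point): Centre of the garlic bulb, 28 mm above the worktop; 56 mm across, 56 mm high, standing under the shelf.
- garlic: The garlic bulb, about 50 g; origin under its base. More than 8 N between a jaw and the garlic bruises it; 2 to 5 N holds it well.
- shelf: Low steel wire shelf, fixed: 298 mm wide (own x), 258 mm deep (own y), 100 mm high, 90 mm clear beneath; origin on the worktop under its middle. Its open front looks to its own -y. Wire legs stand at the corners, own x = +-145 mm, with a runner on the worktop along each side. Two spice jars stand fixed on its top at the back.
- shelf_mouth (a point): Middle of the shelf's open front (front edge, 129 mm from the shelf's middle), 45 mm above the worktop; axes as the shelf's.
- mug: Tea mug, bystander, 78 x 116 x 101 mm; origin under its middle.
- jar: Honey jar, bystander, 63 mm across, 94 mm high; origin under its middle.
- mill: Wooden pepper mill, bystander, 58 mm across, 150 mm high; origin under its middle.
There are look-alikes about, which are no part of the job. What is shaped like the garlic but brown, orange or turquoise is not meant.

How it is judged:
By the outcome, as a careful person would: the job done as asked, in the order asked, and still so for the second after the job is handed in, with the robot touching nothing.
It also fails if it takes over 67 s, if anything falls off the work surface, if the arm or the gripper's body presses on something with over 40 N, if the wrist force passes 120 N, or if a joint passes its speed limit or range.

ROBOT

A 6-joint arm with a two-finger parallel gripper is mounted at the origin on a cart in front of the work surface, level with it; the furniture and walls round the work are solid. World frame = base frame: x ahead of the robot, y to its left, z up, the work surface at z = 0. Lengths are in m, angles in degrees, forces in N, time in s.
With the tool pointing down it reaches from about 0.375 to 0.9 m from the base axis. Payload 3.1 kg.
Tool frame: the origin (TCP) lies on the centre line of the jaws, within the pads' length; the fingertips stand 14 mm ahead of it and the grasp point (between the pads) lies 5 mm behind it (bot.tips_ahead is the distance from the TCP to the fingertips, in m); z points along the fingers, y is the line along which they close (so a half turn about z gives the same grasp; the last joint's range is limited). The gripper opens to 87 mm and grips with 3 to 60 N. Pads are 19 mm wide; open, the fingers measure 117 mm over their backs; the gripper's body (75 mm by 190 mm) begins 51 mm behind the grasp point.
Start: joints at [-74.685, 30.224, 82.088, -0, 67.689, -10.227], TCP at [0.27, -0.564, 0.237] pointing down, gripper open.
Joint ranges: [-176.69, 176.69], [-43.24, 126.21], [12.49, 139.97], [-82, 262], [0, 151.66], [-163.58, 163.58]. Speed limits (degrees/s): [159.86, 159.86, 180, 180, 180, 180].

INTERFACE

Orientations are given as a 3x3 rotation matrix whose columns are the frame's x, y, z axes.
In Python, from rig import bot gives the robot as it stands.
- The arm moves only by the tool play_rows, never from a script. Its argument "moves" is a list that holds one entry, the list of rows, each a list of 6 numbers: the shift along the tool's x, y, z in mm, then the turn, a rotation vector about the tool's x, y, z in rad. A call has 1 to 5 rows; each row shifts and turns the commanded pose from where the row before left it, along the tool's axes as they then stand; what a row does not reach is not made up. A row lasts 1/10 s, in which the tool goes at most 50 mm and 8.59 degrees, less where a joint would pass 70% of its speed; a pose out of reach is approached as far as the arm can. A call with a gripper value outside its range is refused whole. "fingers" is the opening, from -1 (shut) to 1 (fully open), set as the call begins (left out, the last holds). The fingers move at their own pace and stop on an object; the grip force is fixed at half the most. Time passes only in rows, so rows that do not move let the fingers close. It gives the time, the measured TCP pose, the force, the opening and the grip force at its end, in the units of the state.
- bot.read_state(): the state, without advancing time (a new reading comes with each control period).
- bot.capture(name): name is "scene" or "top" or "wrist"; returns a dict with "image" (384x512x3 uint8, blue, green, red), "fx", "fy", "cx", "cy" (pixels), "distortion" ([k1, k2, p1, p2, k3] as OpenCV has them; the pictures are not rectified), "R" (3x3) and "t" (3): a world point X has camera coordinates R X + t. Camera axes: x right, y down, z forward; pixel columns grow to the right and rows downward; lengths in m; the calibration is good to about 2 mm. A picture is of the moment at which its call begins. There is no depth.
- bot.hand_in(): hands the job in; it is judged then, once.
Trained networks look in a picture, given as the dict that the camera call returned (one of the last four; its "shot" number tells which), for a name from the list of things; names that differ only in an ending like _2 or _b are one class to them, and where a whole thing is asked for, a point or a joint stands for the part that bears it (a point fixed in the world has none). Each returns a list of dicts, best first, with "confidence" (0 to 1); they miss things now and then, are a little off and sometimes report something else, mostly with a low value. They report only what shows in the picture. A call takes as long as a camera call. They do not tell look-alikes from the thing itself.
- bot.search_frame(picture, query): "centre" ([column, row] in pixels, amid what is visible of it).
- bot.silhouettes(picture, query): "pixels" (384x512 bool, what is visible of it) and "centre" ([column, row] in pixels, amid what is visible of it).
- bot.pinpoint(picture, query): "centre" ([column, row] in pixels: a listed point, or the origin of a listed thing).
The state is a dict: "time_s": time; "joint_positions": joint angles; "qvel": joint speeds; "tau": joint torques, N m; "position": TCP position; "tcp_rot": TCP orientation; "force": force on the tool from outside, world axes, zero at the start; "moment": the same for the moment, N m; "opening": opening from 0.0 (shut) to 1.0 (fully open); "grasp_force": force on a finger pad.
Only numpy, scipy, OpenCV 4.12 (cv2) and the standard library are available. Lean on these libraries where they do the work, as an engineer would, in place of code of your own. Each camera call takes 0.05 s, during which the arm holds its last target. There are 200 camera calls.

## Working session

There is one attempt and no reset: what is moved stays moved. The work goes in short steps, Python scripts to look and compute and a tool call to move; the robot and the scene stay as the last step left them, time stands still between calls to the robot, and variables do not carry over. Pictures are saved under pics/ and viewed, at most 10 in all, crops included, and the job is handed in when it is done.

Besides the shell and the picture viewer there is one more tool, called after "Emit:" as a command line: name --argument value ..., lists and objects as JSON in quotes. play_rows: Moves the arm, as the interface text tells. Its arguments: {"type":"object","properties":{"moves":{"type":"array","items":{"type":"array","items":{"type":"array","items":{"type":"number"}}}},"fingers":{"type":"number"}},"required":["moves"]}

```bash
mkdir -p pics
cat > h.py <<'E'
from rig import bot
import numpy as np, cv2
def ray(p,px):
    K=np.array([[p['fx'],0,p['cx']],[0,p['fy'],p['cy']],[0,0,1]])
    u=cv2.undistortPoints(np.array([[px]],float),K,np.array(p['distortion'],float))[0,0]
    R=np.array(p['R']);d=R.T@np.array([u[0],u[1],1]);c=-R.T@np.array(p['t']);return c,d
def atz(p,px,z):
    c,d=ray(p,px);return c+d*(z-c[2])/d[2]
def proj(p,X):
    K=np.array([[p['fx'],0,p['cx']],[0,p['fy'],p['cy']],[0,0,1]])
    return cv2.projectPoints(np.array([X],float),cv2.Rodrigues(np.array(p['R']))[0],np.array(p['t'],float),K,np.array(p['distortion'],float))[0][0,0]
E
python3 - <<'E'
from h import *
np.set_printoptions(precision=3,suppress=True)
P={}
for n in ['scene','top']:
    p=bot.capture(n);P[n]=p;cv2.imwrite(f'pics/{n}0.png',p['image'])
    print(n,'cam',-np.array(p['R']).T@np.array(p['t']))
    for q,z in [('reacher_grip',.03),('jaw_center',.024),('garlic_center',.028),('shelf_mouth',.045),('reacher',0),('shelf',0),('mug',0),('jar',0),('mill',0),('jaw_left',.02),('jaw_right',.02)]:
        for r in bot.pinpoint(p,q)[:4]:
            print(q,np.round(r['centre'],1),round(r['confidence'],2),atz(p,r['centre'],z)[:2])
s=bot.read_state();print(s['time_s'],s['tcp_rot'],s['opening'],s['force'])
a=np.hstack([P['scene']['image'],P['top']['image']]);cv2.imwrite('pics/both.png',cv2.resize(a,(800,300)))
E
```

```text
scene cam [-0.206  0.514  0.993]
reacher_grip [332.5 171.6] 0.72 [ 0.522 -0.197]
jaw_center [277.4 210.1] 0.84 [0.465 0.061]
jaw_center [229.2 278.5] 0.71 [0.314 0.305]
jaw_center [266.5 143.8] 0.51 [ 0.764 -0.067]
garlic_center [232.2 188.4] 0.72 [0.614 0.149]
garlic_center [163.1 178.3] 0.65 [0.766 0.338]
garlic_center [186.7 300.9] 0.55 [0.304 0.434]
garlic_center [179.8 232.8] 0.45 [0.523 0.371]
shelf_mouth [237.8 156.8] 0.56 [0.729 0.071]
reacher [329.7 179.1] 0.98 [ 0.518 -0.188]
reacher [274.9 208.1] 0.63 [0.492 0.053]
shelf [175.5 235.3] 0.56 [0.541 0.382]
mug [230.  276.9] 0.68 [0.33  0.296]
jar [266.9 145.9] 0.79 [ 0.777 -0.077]
jar [236.6 156.6] 0.52 [0.776 0.053]
mill [236.1 155.5] 0.73 [0.783 0.052]
mill [290.9 208.9] 0.71 [0.465 0.007]
jaw_left [294.6 206. ] 0.55 [0.456 0.   ]
jaw_right [287.6 197. ] 0.53 [0.5 0. ]
top cam [0.308 0.097 1.263]
reacher_grip [348.6 196.3] 0.76 [ 0.532 -0.198]
garlic_center [138.9 266. ] 0.5 [0.302 0.44 ]
garlic_center [181.9 117.2] 0.48 [0.779 0.336]
garlic_center [165.1 198.1] 0.45 [0.513 0.373]
shelf_mouth [305.4 124.2] 0.18 [ 0.759 -0.061]
reacher [346.2 201.3] 0.85 [ 0.521 -0.197]
shelf [165.5 189.1] 0.84 [0.546 0.38 ]
shelf [162.7 196.4] 0.47 [0.522 0.387]
mug [189.3 255.5] 0.84 [0.339 0.293]
jar [307.6 120.6] 0.78 [ 0.788 -0.074]
mill [166.4 196.3] 0.71 [0.523 0.376]
mill [271.8 124.2] 0.59 [0.772 0.044]
jaw_left [283.7 217.7] 0.7 [0.461 0.004]
jaw_right [283.7 210.5] 0.67 [0.484 0.004]
1.2 [[ 0.902  0.431  0.   ]
 [ 0.431 -0.902 -0.   ]
 [ 0.     0.    -1.   ]] 1.000947652794566 [0.882 0.452 0.166]
```

Run:
```python
import cv2
a=cv2.imread('pics/scene0.png');b=cv2.imread('pics/top0.png')
cv2.imwrite('pics/c1.png',cv2.resize(a[100:340,100:400],(750,600),interpolation=cv2.INTER_CUBIC))
cv2.imwrite('pics/c2.png',cv2.resize(b[90:330,100:400],(750,600),interpolation=cv2.INTER_CUBIC))
```

```text
(no output)
```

View pics/c1.png

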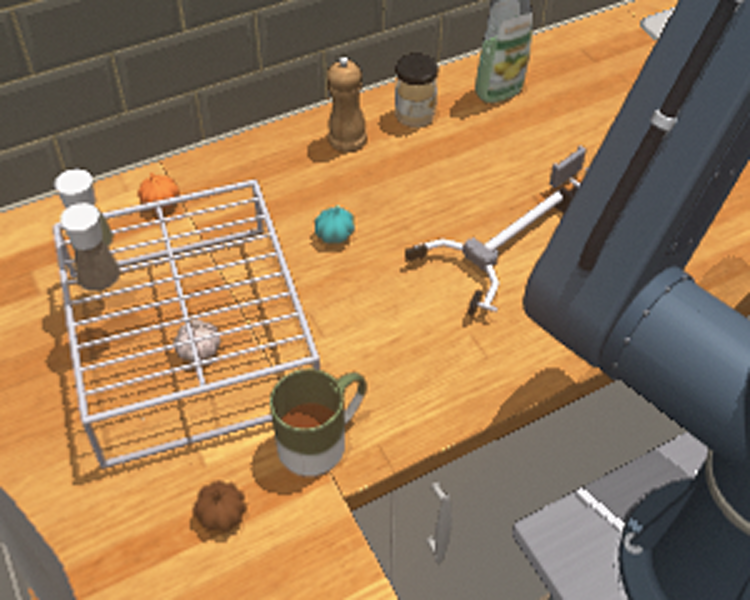

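View pics/c2.png

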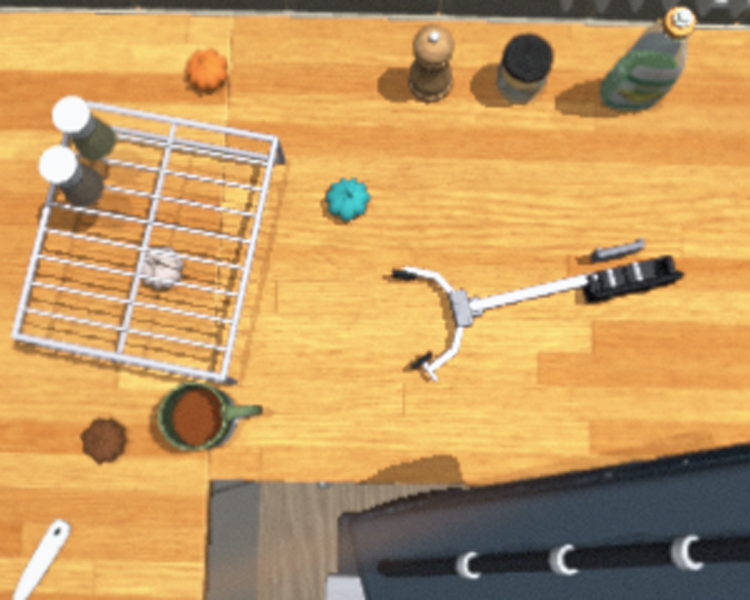

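The picture shows four bulb shapes. In top-image pixels they are:
- white at (165,198), under the shelf
- turquoise at (239,170)
- orange at (183,118)
- brown at (141,266)

The white one under the shelf is the garlic. The reacher's black grip is around (353,201), its grey trigger at (347,190), and its jaws at (266,200) and (269,235). Next I'll measure these more exactly.

```bash
cat > meas.py <<'E'
from h import *
from scipy.optimize import least_squares
np.set_printoptions(precision=3,suppress=True)
p=bot.capture('top');q=bot.capture('scene')
for n,pp in (('top',p),('scene',q)):
  for r in bot.silhouettes(pp,'garlic')[:5]:
    print(n,'garlic',r['centre'],round(r['confidence'],2),r['pixels'].sum(),atz(pp,r['centre'],.03)[:2])
  for nm in ('reacher','trigger'):
   for r in bot.silhouettes(pp,nm)[:2]:
    m=r['pixels'].astype(np.uint8);ys,xs=np.nonzero(m)
    print(n,nm,round(r['confidence'],2),m.sum(),r['centre'],xs.min(),xs.max(),ys.min(),ys.max())
# shelf fit: top outline front corners/back corners, by mask
r=bot.silhouettes(p,'shelf')[0];m=r['pixels'].astype(np.uint8);print('shelf',r['confidence'],m.sum())
np.save('shelfmask.npy',m)
E
python3 meas.py
python3 - <<'E'
import cv2,numpy as np
b=cv2.imread('pics/top0.png');
cv2.imwrite('pics/c3.png',np.vstack([cv2.resize(b[125:250,98:228],(624,600),interpolation=cv2.INTER_CUBIC)]))
cv2.imwrite('pics/c4.png',cv2.resize(b[180:250,250:380],(780,420),interpolation=cv2.INTER_CUBIC))
E
```

```text
top garlic [136.7, 265.5] 0.73 241 [0.304 0.446]
top garlic [182.6, 118.7] 0.72 217 [0.773 0.333]
top garlic [163.8, 197.4] 0.59 182 [0.514 0.377]
top garlic [237.5, 169.5] 0.59 232 [0.609 0.151]
top reacher 0.79 1153 [332.7, 203.6] 257 372 185 241
top reacher 0.65 525 [309.5, 115.9] 299 321 103 131
top trigger 0.41 119 [349.0, 188.6] 337 357 185 194
scene garlic [187.5, 304.5] 0.9 324 [0.292 0.436]
scene garlic [179.7, 236.7] 0.71 184 [0.508 0.376]
scene garlic [232.7, 190.6] 0.61 184 [0.603 0.153]
scene garlic [163.0, 173.1] 0.47 129 [0.788 0.33 ]
scene reacher 0.9 650 [297.0, 195.3] 262 333 159 225
scene reacher 0.59 2433 [152.4, 206.0] 122 227 167 286
shelf 0.97 2480
```

View pics/c3.png

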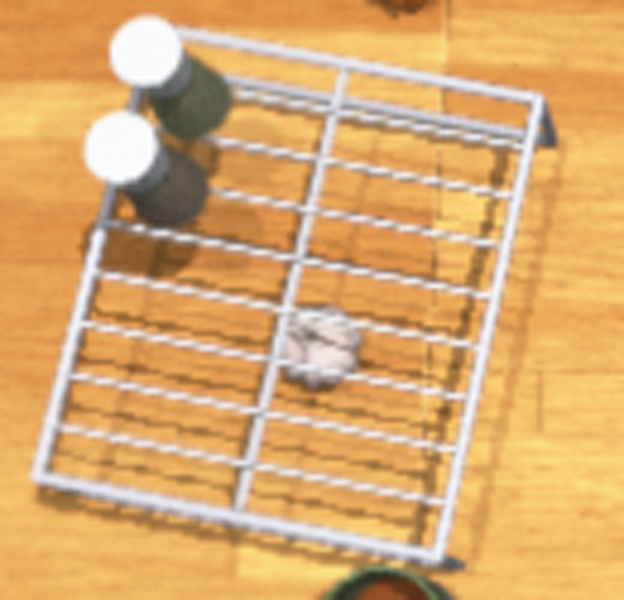

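View pics/c4.png

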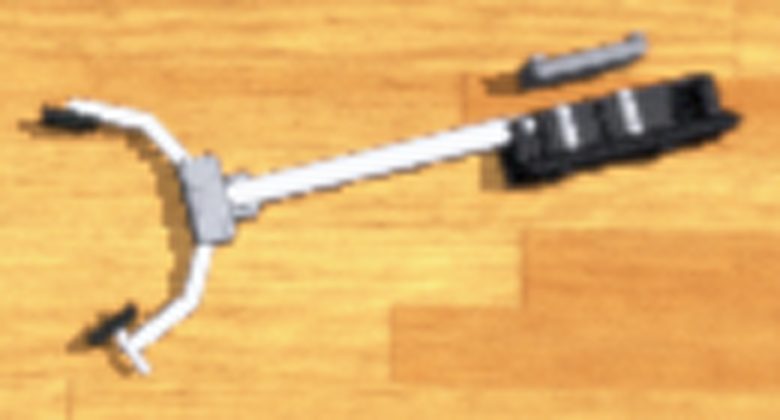

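Run:
```python
from h import *
np.set_printoptions(precision=4,suppress=True)
p=bot.capture('top');q=bot.capture('scene')
c3=lambda u,v:(98+u/4.8-.4,125+v/4.8-.4); c4=lambda u,v:(250+u/6-.42,180+v/6-.42)
A,B,C=[atz(p,c3(*x),.097)[:2] for x in ((541,97),(440,556),(42,478))]
print('shelf corners',A,B,C,np.linalg.norm(A-B),np.linalg.norm(B-C))
x=(A-B)/np.linalg.norm(A-B); y=np.array([-x[1],x[0]]); print('shelf x,y',x,y,'yaw',np.degrees(np.arctan2(x[1],x[0])), np.degrees(np.arctan2(*((C-B)[::-1]))))
mouth=(A+B)/2; g=np.array([.512,.376]); print('mouth',mouth,'garlic own',x@(g-mouth),y@(g-mouth))
for n,b in dict(mug=(.335,.294),turq=(.606,.152),mill=(.775,.046),jar=(.785,-.076)).items(): print(n,x@(np.array(b)-mouth),y@(np.array(b)-mouth))
for z in(.02,.03):
  t1,t2=atz(p,c4(235,192),z)[:2],atz(p,c4(500,133),z)[:2]; d=t1-t2;L=np.linalg.norm(d);d/=L
  print('tube',z,t1,t2,L,'dir',d,np.degrees(np.arctan2(-d[0],d[1])),'head end line',atz(p,c4(190,205),.03)[:2])
T1,T2=atz(p,c4(530,68),.05)[:2],atz(p,c4(643,42),.05)[:2]
print('trig',T1,T2,np.linalg.norm(T1-T2))
G=atz(p,c4(625,110),.05)[:2];print('blk pt',G, 'blk end', atz(p,c4(715,80),.05)[:2],atz(p,c4(510,125),.05)[:2])
d2=(T1-T2)/np.linalg.norm(T1-T2);mid=(T1+T2)/2
print('trig dir yaw',np.degrees(np.arctan2(-d2[0],d2[1])),'grip est',mid-np.array([d2[1],-d2[0]])*.029)
print('pads', atz(p,c4(75,120),.024)[:2],atz(p,c4(112,325),.024)[:2])
```

```text
shelf corners [0.6667 0.2322] [0.3794 0.2802] [0.4198 0.5251] 0.29134020621087414 0.24814154932681373
shelf x,y [ 0.9863 -0.165 ] [0.165  0.9863] yaw -9.496777776557352 80.63120929213156
mouth [0.5231 0.2562] garlic own -0.03068097801955478 0.11632205567167003
mug -0.1917258167778498 0.0062422668395925845
turq 0.09898897990439359 -0.08909873687864964
mill 0.2831619816386102 -0.16576232296884147
jar 0.313153971351547 -0.28444037718721454
tube 0.02 [ 0.4809 -0.012 ] [ 0.5152 -0.1503] 0.14251611221001603 dir [-0.2407  0.9706] 13.927298783319 head end line [0.4722 0.012 ]
tube 0.03 [ 0.4795 -0.0111] [ 0.5135 -0.1483] 0.14136955911593682 dir [-0.2407  0.9706] 13.927298783318989 head end line [0.4722 0.012 ]
trig [ 0.5443 -0.1602] [ 0.5594 -0.219 ] 0.06064643847935105
blk pt [ 0.5236 -0.2088] blk end [ 0.5404 -0.2559] [ 0.5144 -0.1495]
trig dir yaw 14.389155401345281 grip est [ 0.5237 -0.1968]
pads [0.516  0.0718] [0.4103 0.0507]
```

Emit:
play_rows --moves '[[[38.6,-22,8,0,0,0],[38.6,-22,8,0,0,0],[38.6,-22,8,0,0,0],[38.6,-22,8,0,0,0],[38.6,-22,8,0,0,0]]]' --fingers 1

```text
time_s: 2.25
position: [0.397, -0.3801, 0.1965]
tcp_rot: [[0.903, 0.431, 0.0], [0.431, -0.903, -0.0], [0.0, 0.001, -1.0]]
force: [0.8, -0.5, -0.1]
opening: 1.001
grasp_force: 0.0
```

Emit:
play_rows --moves '[[[38.6,-22,8,0,0,0],[38.6,-22,8,0,0,0],[38.6,-22,8,0,0,0],[38.6,-22,8,0,0,0],[38.6,-22,8,0,0,0]]]'

```text
time_s: 2.75
position: [0.524, -0.1975, 0.1564]
tcp_rot: [[0.902, 0.431, 0.001], [0.431, -0.902, -0.0], [0.0, 0.001, -1.0]]
force: [-0.6, -1.7, 0.2]
opening: 0.997
grasp_force: 0.0
```

Emit:
play_rows --moves '[[[0,0,0,0,0,-0.137],[0,0,0,0,0,-0.137],[0,0,0,0,0,-0.137],[0,0,0,0,0,-0.137],[0,0,0,0,0,-0.137]]]'

```text
time_s: 3.25
position: [0.5231, -0.1989, 0.1566]
tcp_rot: [[0.421, 0.907, 0.0], [0.907, -0.421, -0.0], [-0.0, 0.0, -1.0]]
force: [0.7, -0.4, -0.6]
opening: 1.001
grasp_force: 0.0
```

Emit:
play_rows --moves '[[[0,0,0,0,0,-0.137],[0,0,0,0,0,-0.137],[0,0,0,0,0,-0.137],[0,0,0,0,0,-0.137],[0,0,0,0,0,-0.137]]]'

```text
time_s: 3.75
position: [0.5231, -0.199, 0.1567]
tcp_rot: [[-0.248, 0.969, 0.0], [0.969, 0.248, -0.0], [-0.0, 0.0, -1.0]]
force: [-0.3, -0.3, -0.0]
opening: 1.003
grasp_force: 0.0
```

Emit:
play_rows --moves '[[[0,0,0,0,0,0],[0,0,0,0,0,0]]]'

```text
time_s: 3.95
position: [0.523, -0.199, 0.1566]
tcp_rot: [[-0.24, 0.971, 0.0], [0.971, 0.24, -0.0], [-0.0, 0.0, -1.0]]
force: [0.2, -0.8, 0.4]
opening: 0.999
grasp_force: 0.0
```

Run:
```python
from h import *
np.set_printoptions(precision=4,suppress=True)
w=bot.capture('wrist');t=bot.capture('top')
for n,p in(('w',w),('t',t)):
  for q,z in [('reacher_grip',.03),('jaw_center',.024),('reacher',0)]:
    for r in bot.pinpoint(p,q)[:2]: print(n,q,np.round(r['centre'],1),round(r['confidence'],2),atz(p,r['centre'],z)[:2])
print('expected grip px',proj(w,[.524,-.199,.03]))
im=w['image'].copy()
d=np.array([-.2407,.9706]);x=np.array([.9706,.2407]);g=np.array([.524,-.199])
for a,b in((-29,-27),(-29,27),(29,-27),(29,27)):
    X=g+x*a/1e3+d*b/1e3;u=proj(w,[*X,.051]);cv2.circle(im,tuple(int(round(v)) for v in u),3,(0,0,255),1)
cv2.imwrite('pics/w1.png',cv2.resize(im,(800,600)))
```

```text
w reacher_grip [251.2 193.5] 0.65 [ 0.5292 -0.1988]
w reacher [248.2 191.4] 0.95 [ 0.5282 -0.2046]
t jaw_center [162.5 187. ] 0.51 [0.5482 0.3845]
expected grip px [245.6433 192.4234]
```

View pics/w1.png

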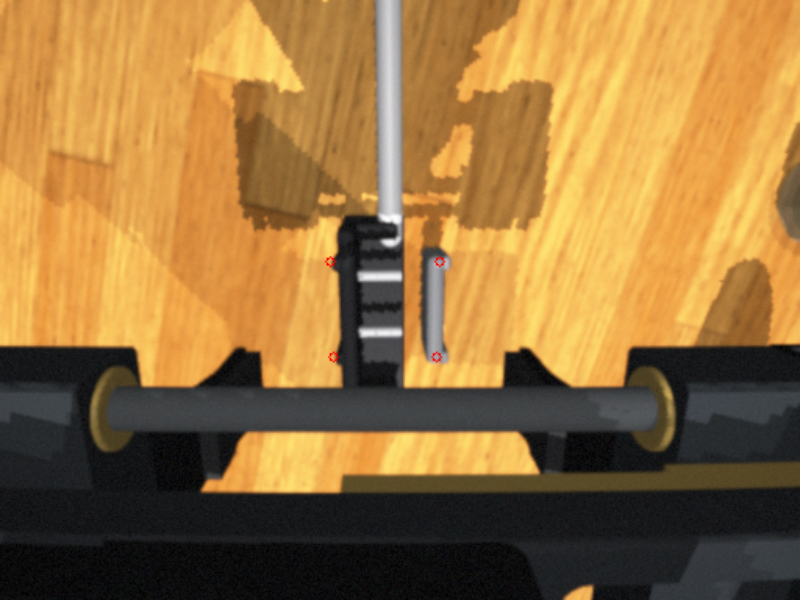

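The wrist view shows the grip's outer face at x≈342 and the trigger's at x≈445, so the reacher sits about 5 mm right of my estimate. The tube runs parallel to the tool. I'll shift by that and descend.

Emit:
play_rows --moves '[[[0,5.5,25,0,0,0],[0,0,25,0,0,0],[0,0,25,0,0,0],[0,0,20,0,0,0],[0,0,15,0,0,0]]]'

```text
time_s: 4.85
position: [0.5278, -0.1974, 0.0451]
tcp_rot: [[-0.242, 0.97, -0.001], [0.97, 0.242, 0.001], [0.001, -0.001, -1.0]]
force: [-0.4, -0.4, -0.3]
opening: 0.998
grasp_force: 0.0
```

Emit:
play_rows --moves '[[[0,0,13,0,0,0],[0,0,8,0,0,0],[0,0,0,0,0,0]]]'

```text
time_s: 5.15
position: [0.5278, -0.1973, 0.0246]
tcp_rot: [[-0.242, 0.97, -0.001], [0.97, 0.242, 0.001], [0.001, -0.001, -1.0]]
force: [0.7, -0.8, 0.7]
opening: 1.002
grasp_force: 0.0
```

Emit:
play_rows --moves '[[[0,0,0,0,0,0],[0,0,0,0,0,0],[0,0,0,0,0,0],[0,0,0,0,0,0],[0,0,0,0,0,0]]]' --fingers 0.28

```text
time_s: 5.65
position: [0.5283, -0.1977, 0.0259]
tcp_rot: [[-0.243, 0.97, 0.0], [0.97, 0.243, -0.0], [-0.0, 0.0, -1.0]]
force: [-3.0, -1.6, 1.8]
opening: 0.672
grasp_force: 1.4
```

Emit:
play_rows --moves '[[[0,0,0,0,0,0],[0,0,0,0,0,0]]]'

```text
time_s: 5.85
position: [0.5274, -0.1979, 0.0259]
tcp_rot: [[-0.243, 0.97, -0.002], [0.97, 0.243, -0.0], [0.0, -0.002, -1.0]]
force: [-5.6, -3.2, 6.1]
opening: 0.643
grasp_force: 10.5
```

Emit:
play_rows --moves '[[[0,0,-0.5,0,0,0],[0,0,0,0,0,0]]]'

```text
time_s: 6.05
position: [0.5281, -0.1975, 0.0259]
tcp_rot: [[-0.242, 0.97, -0.0], [0.97, 0.242, 0.0], [0.0, -0.0, -1.0]]
force: [-2.0, -0.9, 1.9]
opening: 0.642
grasp_force: 9.1
```

Run:
```python
from h import *
np.set_printoptions(precision=4,suppress=True)
s=bot.read_state();print(s['position'],s['force'],s['moment'],s['opening'],s['grasp_force'])
t=bot.capture('scene')
for q,z in [('reacher_grip',.03),('jaw_center',.024),('reacher',0)]:
    for r in bot.pinpoint(t,q)[:2]: print(q,np.round(r['centre'],1),round(r['confidence'],2),atz(t,r['centre'],z)[:2])
```

```text
[ 0.5281 -0.1975  0.0259] [-2.0449 -0.8578  1.9306] [-0.1742  0.2697  0.0079] 0.6415185557025649 9.070163044380024
jaw_center [278.1 211.8] 0.67 [0.4574 0.0625]
reacher [238.4 153.9] 0.36 [0.7865 0.0406]
```

Emit:
play_rows --moves '[[[1.3,-7.2,0,0,0,0.0272],[1.3,-7.2,0,0,0,0.0272],[1.3,-7.2,0,0,0,0.0272],[1.3,-7.2,0,0,0,0.0272],[1.3,-7.2,0,0,0,0.0272]]]'

```text
time_s: 6.75
position: [0.4907, -0.1979, 0.0259]
tcp_rot: [[-0.106, 0.994, -0.001], [0.994, 0.106, 0.0], [0.001, -0.001, -1.0]]
force: [-0.7, -0.8, -2.2]
opening: 0.643
grasp_force: 8.0
```

Emit:
play_rows --moves '[[[0.3,-7.3,0,0,0,0.0272],[0.3,-7.3,0,0,0,0.0272],[0.3,-7.3,0,0,0,0.0272],[0.3,-7.3,0,0,0,0.0272],[0.3,-7.3,0,0,0,0.0272]]]'

```text
time_s: 7.25
position: [0.4547, -0.1986, 0.0261]
tcp_rot: [[0.029, 1.0, 0.0], [1.0, -0.029, -0.0], [-0.0, 0.0, -1.0]]
force: [0.5, -0.7, -4.1]
opening: 0.644
grasp_force: 7.8
```

```bash
cat > loc.py <<'E'
from h import *
np.set_printoptions(precision=4,suppress=True)
import sys
s=bot.read_state();R=np.array(s['tcp_rot']);P=np.array(s['position']);w=.087*s['opening']
d=R[:2,0];x=R[:2,1];g=P[:2]+x*(.029-w/2)
print(P,'yaw',np.degrees(np.arctan2(-d[0],d[1])),s['force'],s['moment'],round(w,4),s['grasp_force'],'grip',g,'jaw exp',g+.28*d)
for n in('scene','top'):
  p=bot.capture(n);im=p['image'].copy()
  for q,z in [('jaw_center',.024),('jaw_left',.02),('jaw_right',.02),('reacher',0),('garlic_center',.028)]:
    for r in bot.pinpoint(p,q)[:3]:
      if r['confidence']>.4: print(n,q,np.round(r['centre'],1),round(r['confidence'],2),atz(p,r['centre'],z)[:2])
  for k in(.06,.219,.28,.31):
    u=proj(p,[*(g+k*d),.03]);cv2.circle(im,tuple(int(round(v)) for v in u),2,(0,0,255),-1)
  cv2.imwrite(f'pics/{sys.argv[1]}_{n}.png',im)
a=cv2.imread(f'pics/{sys.argv[1]}_scene.png')[130:290,120:320];b=cv2.imread(f'pics/{sys.argv[1]}_top.png')[130:290,140:340]
cv2.imwrite(f'pics/{sys.argv[1]}.png',cv2.resize(np.hstack([a,b]),(800,320),interpolation=cv2.INTER_CUBIC))
E
python3 loc.py a
```

```text
[ 0.4547 -0.1986  0.0261] yaw -1.6856959479905005 [ 0.4674 -0.6889 -4.1111] [-0.0527 -0.1875 -0.0713] 0.056 7.843915399862453 grip [ 0.4557 -0.1986] jaw exp [0.4639 0.0812]
scene jaw_center [277.8 210.4] 0.86 [0.4629 0.0604]
scene jaw_left [290.6 209.8] 0.5 [0.4485 0.0206]
scene jaw_right [288.6 199.4] 0.59 [0.4898 0.0028]
scene garlic_center [232.9 189.4] 0.62 [0.6091 0.1493]
scene garlic_center [185.9 299.9] 0.55 [0.3077 0.4352]
scene garlic_center [179.7 232.5] 0.44 [0.5238 0.3704]
top jaw_left [278.3 222.9] 0.42 [0.4448 0.02  ]
top jaw_right [283.9 214.5] 0.57 [0.4714 0.003 ]
top garlic_center [180.8 116.3] 0.78 [0.7818 0.3401]
top garlic_center [162.6 197.5] 0.73 [0.5142 0.3811]
top garlic_center [242.7 167.5] 0.73 [0.6162 0.1349]
```

View pics/a.png

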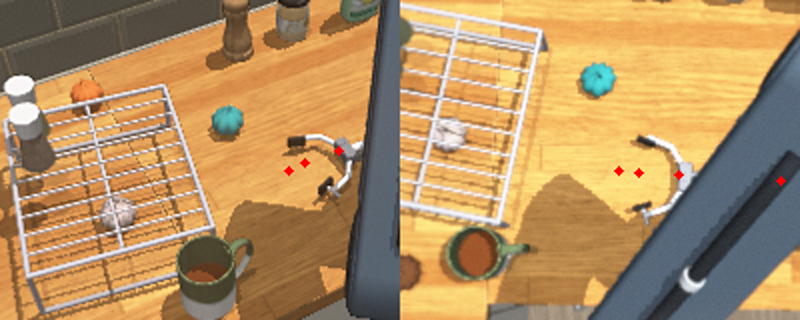

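Emit:
play_rows --moves '[[[-0.3,-8,0.1,0,0,0.0272],[-0.3,-8,0.1,0,0,0.0272],[-0.3,-8,0.1,0,0,0.0272],[-0.3,-8,0,0,0,0.0272],[-0.3,-8,0,0,0,0.0272]]]'

```text
time_s: 8.35
position: [0.4146, -0.1969, 0.0259]
tcp_rot: [[0.165, 0.986, 0.0], [0.986, -0.165, -0.0], [-0.0, 0.001, -1.0]]
force: [1.6, -0.3, -1.1]
opening: 0.641
grasp_force: 7.6
```

Emit:
play_rows --moves '[[[12,0,0,0,0,0],[15,0,0,0,0,0],[15,0,0,0,0,0],[15,0,0,0,0,0],[15,0,0,0,0,0]]]'

```text
time_s: 8.85
position: [0.4268, -0.1249, 0.0259]
tcp_rot: [[0.162, 0.987, -0.0], [0.987, -0.162, -0.0], [-0.0, -0.0, -1.0]]
force: [0.6, -1.3, 0.2]
opening: 0.64
grasp_force: 8.0
```

```bash
python3 loc.py b
python3 - <<'E'
import cv2
b=cv2.imread('pics/b_top.png')[140:260,150:310]
cv2.imwrite('pics/b2.png',cv2.resize(b,(800,600),interpolation=cv2.INTER_CUBIC))
E
```

```text
[ 0.4268 -0.1249  0.0259] yaw -9.328962994595875 [ 0.5789 -1.3086  0.2011] [-0.2981 -0.0251  0.0589] 0.0557 8.030463410541415 grip [ 0.4279 -0.1251] jaw exp [0.4733 0.1512]
scene jaw_center [252.3 219.1] 0.75 [0.4696 0.1497]
scene jaw_left [274.1 220.2] 0.53 [0.4364 0.0893]
scene jaw_right [269.2 205.5] 0.66 [0.4966 0.0729]
scene garlic_center [189.8 300.9] 0.89 [0.3002 0.4272]
scene garlic_center [182.6 232.7] 0.61 [0.519  0.3629]
scene garlic_center [161.2 174.3] 0.58 [0.7878 0.3374]
top jaw_center [270.4 122.1] 0.66 [0.7706 0.05  ]
top jaw_left [257.7 221.3] 0.61 [0.4483 0.0838]
top jaw_right [264.8 212.9] 0.45 [0.475  0.0624]
top garlic_center [240.  167.5] 0.8 [0.616  0.1434]
top garlic_center [140.6 266.7] 0.78 [0.3005 0.4347]
top garlic_center [184.2 113.8] 0.78 [0.7906 0.3296]
```

View pics/b2.png

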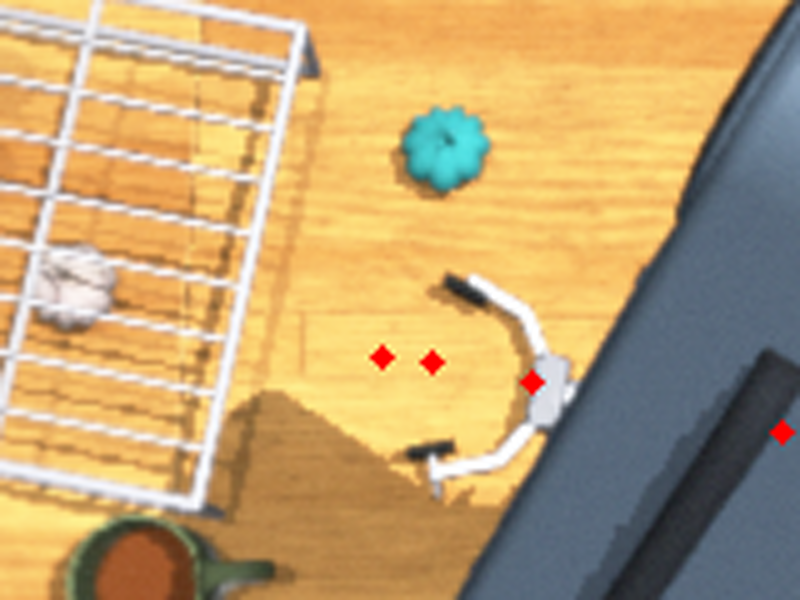

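Emit:
play_rows --moves '[[[10,1.2,0,0,0,0],[15,1.2,0,0,0,0],[15,1.2,0,0,0,0],[15,1.2,0,0,0,0],[15,1.2,0,0,0,0]]]'

```text
time_s: 9.95
position: [0.4459, -0.0588, 0.026]
tcp_rot: [[0.162, 0.987, 0.003], [0.987, -0.162, -0.002], [-0.002, 0.004, -1.0]]
force: [-1.7, -3.5, 3.9]
opening: 0.638
grasp_force: 8.2
```

Emit:
play_rows --moves '[[[15,0,0,0,0,0],[15,0,0,0,0,0],[15,0,0,0,0,0],[15,0,0,0,0,0],[15,0,0,0,0,0]]]'

```text
time_s: 10.45
position: [0.458, 0.0156, 0.026]
tcp_rot: [[0.162, 0.987, 0.003], [0.987, -0.162, -0.002], [-0.001, 0.003, -1.0]]
force: [-0.7, -3.4, 3.3]
opening: 0.64
grasp_force: 8.0
```

Emit:
play_rows --moves '[[[12,0,0,0,0,0],[8,0,0,0,0,0],[0,0,0,0,0,0]]]'

```text
time_s: 10.75
position: [0.4606, 0.0369, 0.0259]
tcp_rot: [[0.162, 0.987, 0.002], [0.987, -0.162, 0.0], [0.001, 0.002, -1.0]]
force: [1.0, 4.2, 3.7]
opening: 0.638
grasp_force: 7.6
```

```bash
python3 loc.py c
python3 - <<'E'
import cv2
b=cv2.imread('pics/c_top.png')[140:260,130:290]
cv2.imwrite('pics/cc2.png',cv2.resize(b,(800,600),interpolation=cv2.INTER_CUBIC))
E
```

```text
[0.4606 0.0369 0.0259] yaw -9.338851163513727 [1.0344 4.2362 3.6531] [ 0.4796 -0.1787  0.0324] 0.0555 7.604822504217736 grip [0.4618 0.0367] jaw exp [0.5073 0.313 ]
scene jaw_center [201.1 227.5] 0.62 [0.5141 0.3048]
scene jaw_center [178.2 240.1] 0.41 [0.5024 0.3839]
scene jaw_left [221.7 230.8] 0.69 [0.4758 0.253 ]
scene jaw_right [218.6 219.6] 0.42 [0.5202 0.2431]
scene reacher [281.8 213.2] 0.97 [0.4631 0.0436]
scene garlic_center [187.9 300.6] 0.76 [0.3033 0.4313]
scene garlic_center [161.4 174.3] 0.64 [0.7875 0.3368]
scene garlic_center [234.6 187.4] 0.6 [0.6147 0.1402]
top garlic_center [183.5 115.8] 0.79 [0.7837 0.3315]
top garlic_center [163.1 195.3] 0.67 [0.5212 0.38  ]
top garlic_center [139.3 265.8] 0.56 [0.3031 0.4389]
```

View pics/cc2.png

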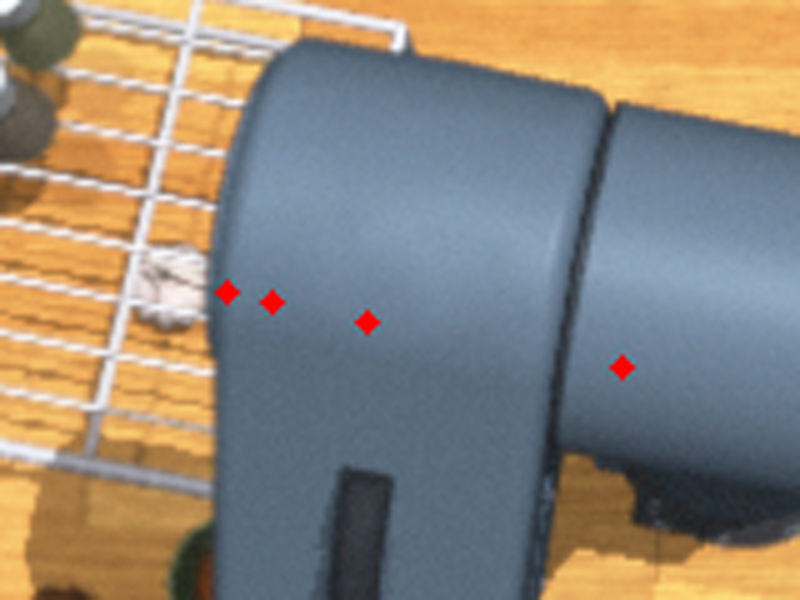

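The line of the reacher meets the garlic at (170,285) in the crop to within about 3 mm, so I'll advance slowly the rest of the way.

Emit:
play_rows --moves '[[[8,0,-0.3,0,0,0],[12,0,0,0,0,0],[12,0,0,0,0,0],[12,0,0,0,0,0],[10,0,0,0,0,0]]]'

```text
time_s: 11.85
position: [0.4679, 0.0908, 0.0258]
tcp_rot: [[0.161, 0.987, -0.001], [0.987, -0.161, 0.0], [-0.0, -0.001, -1.0]]
force: [-0.4, -1.7, 1.1]
opening: 0.641
grasp_force: 8.1
```

Emit:
play_rows --moves '[[[8,0,0,0,0,0],[0,0,0,0,0,0],[0,0,0,0,0,0]]]'

```text
time_s: 12.15
position: [0.4695, 0.098, 0.0258]
tcp_rot: [[0.162, 0.987, -0.0], [0.987, -0.162, 0.0], [0.0, -0.0, -1.0]]
force: [0.4, 0.6, -2.1]
opening: 0.643
grasp_force: 8.1
```

```bash
python3 loc.py d
python3 - <<'E'
import cv2
b=cv2.imread('pics/d_scene.png')[180:270,130:250]
cv2.imwrite('pics/d2.png',cv2.resize(b,(800,600),interpolation=cv2.INTER_CUBIC))
E
```

```text
[0.4695 0.098  0.0258] yaw -9.295753184727728 [ 0.3664  0.5554 -2.1478] [ 0.1489 -0.1652  0.0061] 0.0559 8.063754512113519 grip [0.4705 0.0978] jaw exp [0.5158 0.3741]
scene jaw_center [183.6 233.6] 0.73 [0.5174 0.3608]
scene jaw_left [204.3 238.2] 0.45 [0.4751 0.3113]
scene jaw_right [196.9 226.4] 0.58 [0.5271 0.3138]
scene reacher [265.3 219.9] 0.95 [0.4639 0.1051]
scene garlic_center [186.7 300.2] 0.76 [0.3059 0.4337]
scene garlic_center [179.6 230.6] 0.64 [0.5307 0.3681]
scene garlic_center [162.9 177.8] 0.59 [0.7689 0.3379]
top garlic_center [181.2 118.7] 0.66 [0.7736 0.3383]
top garlic_center [138.1 265.1] 0.57 [0.3051 0.4427]
top garlic_center [237.  167.7] 0.55 [0.6151 0.1528]
```

View pics/d2.png

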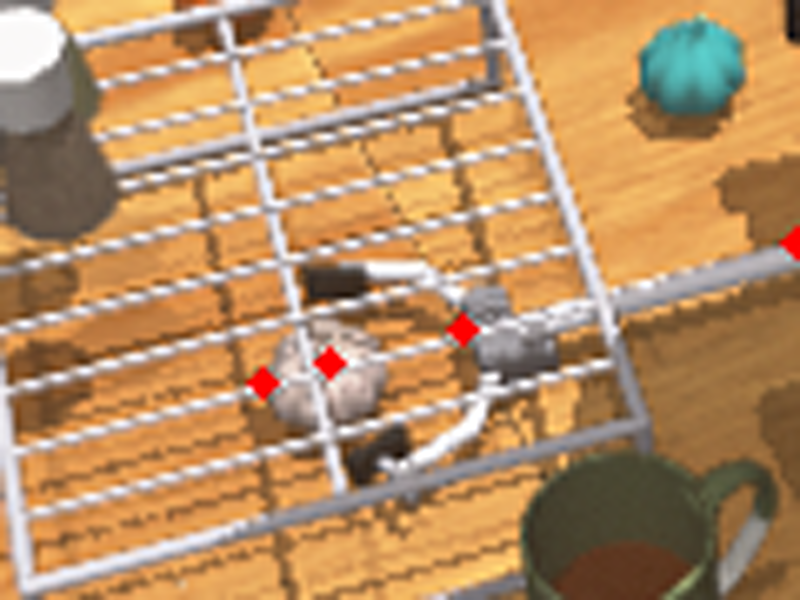

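Both open pads straddle the garlic, whose centre is at (328,372), with pads at (335,282) and (378,448). They sit about 10 mm behind its centre, so I'll advance slightly and squeeze in steps, shifting sideways to compensate.

Emit:
play_rows --moves '[[[4,-1,0,0,0,0],[0,-1,0,0,0,0],[0,-1,0,0,0,0],[0,-1,0,0,0,0],[0,0,0,0,0,0]]]' --fingers 0.15

```text
time_s: 13.25
position: [0.4662, 0.102, 0.0261]
tcp_rot: [[0.162, 0.987, -0.0], [0.987, -0.162, 0.0], [0.0, -0.0, -1.0]]
force: [-0.1, 0.1, -2.3]
opening: 0.578
grasp_force: 9.4
```

Emit:
play_rows --moves '[[[0,-1,0,0,0,0],[0,-1,0,0,0,0],[0,0,0,0,0,0]]]' --fingers 0.115

```text
time_s: 13.55
position: [0.4642, 0.1022, 0.026]
tcp_rot: [[0.162, 0.987, -0.0], [0.987, -0.162, 0.0], [-0.0, -0.0, -1.0]]
force: [-0.4, -0.1, -2.8]
opening: 0.562
grasp_force: 9.7
```

Emit:
play_rows --moves '[[[0,-0.5,0,0,0,0],[0,0,0,0,0,0],[0,0,0,0,0,0]]]' --fingers 0.1

```text
time_s: 13.85
position: [0.4639, 0.1022, 0.0261]
tcp_rot: [[0.162, 0.987, -0.0], [0.987, -0.162, -0.0], [-0.0, -0.0, -1.0]]
force: [0.4, -0.7, -3.0]
opening: 0.555
grasp_force: 9.9
```

Emit:
play_rows --moves '[[[0,-0.3,0,0,0,0],[0,0,0,0,0,0],[0,0,0,0,0,0]]]' --fingers 0.08

```text
time_s: 14.15
position: [0.4635, 0.1023, 0.026]
tcp_rot: [[0.162, 0.987, -0.0], [0.987, -0.162, -0.0], [-0.0, -0.0, -1.0]]
force: [0.8, 0.1, -2.5]
opening: 0.546
grasp_force: 10.9
```

Emit:
play_rows --moves '[[[0,-0.3,0,0,0,0],[0,0,0,0,0,0],[0,0,0,0,0,0]]]' --fingers 0.065

```text
time_s: 14.45
position: [0.4633, 0.1024, 0.0261]
tcp_rot: [[0.162, 0.987, -0.0], [0.987, -0.162, -0.0], [-0.0, -0.0, -1.0]]
force: [0.5, -0.8, -3.5]
opening: 0.535
grasp_force: 11.0
```

```bash
python3 loc.py e | grep -v top
```

```text
[0.4633 0.1024 0.0261] yaw -9.335178529343382 [ 0.5285 -0.8293 -3.4859] [-0.0943 -0.0764  0.0194] 0.0465 11.048070379765704 grip [0.4689 0.1014] jaw exp [0.5143 0.3777]
scene jaw_center [178.5 234.7] 0.96 [0.5207 0.376 ]
scene jaw_left [201.2 236.9] 0.64 [0.4839 0.3177]
scene jaw_right [199.6 225.2] 0.45 [0.5275 0.3046]
scene reacher [267.6 219.6] 0.91 [0.4615 0.0979]
scene garlic_center [187.4 299.3] 0.68 [0.3075 0.4311]
scene garlic_center [178.7 232.3] 0.64 [0.5259 0.3728]
scene garlic_center [161.  177.1] 0.51 [0.7751 0.3425]
```

Emit:
play_rows --moves '[[[0,-0.3,0,0,0,0],[0,0,0,0,0,0],[0,0,0,0,0,0]]]' --fingers 0.05

```text
time_s: 15.35
position: [0.4631, 0.1024, 0.0261]
tcp_rot: [[0.162, 0.987, 0.0], [0.987, -0.162, 0.0], [0.0, 0.0, -1.0]]
force: [0.2, -0.2, -2.8]
opening: 0.526
grasp_force: 11.2
```

Emit:
play_rows --moves '[[[0,0,0,0,0,0],[0,0,0,0,0,0],[0,0,0,0,0,0]]]' --fingers 0.038

```text
time_s: 15.65
position: [0.463, 0.1024, 0.0261]
tcp_rot: [[0.162, 0.987, -0.0], [0.987, -0.162, 0.0], [0.0, -0.0, -1.0]]
force: [0.4, -0.6, -2.6]
opening: 0.527
grasp_force: 19.8
```

Emit:
play_rows --moves '[[[0,0,0,0,0,0],[0,0,0,0,0,0],[0,0,0,0,0,0]]]' --fingers 0.033

```text
time_s: 15.95
position: [0.463, 0.1024, 0.026]
tcp_rot: [[0.162, 0.987, -0.0], [0.987, -0.162, -0.0], [-0.0, -0.0, -1.0]]
force: [-0.1, -0.3, -2.7]
opening: 0.525
grasp_force: 24.7
```

Emit:
play_rows --moves '[[[0,0,0,0,0,0],[0,0,0,0,0,0],[0,0,0,0,0,0]]]'

```text
time_s: 16.25
position: [0.463, 0.1024, 0.0261]
tcp_rot: [[0.162, 0.987, 0.0], [0.987, -0.162, 0.0], [0.0, 0.0, -1.0]]
force: [-1.2, -0.9, -2.6]
opening: 0.522
grasp_force: 24.7
```

Emit:
play_rows --moves '[[[-3,0,0,0,0,0],[-6,0,0,0,0,0],[-10,0,0,0,0,0],[-10,0,0,0,0,0],[-10,0,0,0,0,0]]]'

```text
time_s: 16.75
position: [0.4565, 0.0629, 0.0261]
tcp_rot: [[0.163, 0.987, -0.0], [0.987, -0.163, 0.0], [-0.0, -0.0, -1.0]]
force: [-0.1, 0.8, -2.4]
opening: 0.519
grasp_force: 24.6
```

```bash
python3 loc.py f | grep -v top
```

```text
[0.4565 0.0629 0.0261] yaw -9.366089914881156 [-0.133   0.7791 -2.3549] [ 0.031  -0.1033  0.0004] 0.0452 24.61741483071819 grip [0.4628 0.0618] jaw exp [0.5084 0.3381]
scene jaw_center [194.8 228.7] 0.83 [0.5188 0.3237]
scene jaw_left [214.9 233. ] 0.6 [0.4779 0.2749]
scene jaw_right [211.1 222.5] 0.55 [0.5206 0.2687]
scene reacher [278.6 216.5] 0.89 [0.456  0.0599]
scene garlic_center [189.1 300. ] 0.87 [0.3035 0.4278]
scene garlic_center [191.4 227.1] 0.64 [0.5264 0.3314]
scene garlic_center [162.8 175.7] 0.5 [0.7788 0.3348]
```

The garlic moved with the jaws, from y≈0.373 to 0.331, so I'll keep drawing it out.

Emit:
play_rows --moves '[[[-10,0,0,0,0,0],[-12,0,0,0,0,0],[-12,0,0,0,0,0],[-12,0,0,0,0,0],[-12,0,0,0,0,0]]]'

```text
time_s: 17.85
position: [0.447, 0.0054, 0.026]
tcp_rot: [[0.163, 0.987, -0.0], [0.987, -0.163, 0.0], [0.0, -0.0, -1.0]]
force: [0.2, 1.1, -1.8]
opening: 0.523
grasp_force: 24.6
```

Emit:
play_rows --moves '[[[-12,0,0,0,0,0],[-12,0,0,0,0,0],[-12,0,0,0,0,0],[-12,0,0,0,0,0],[-12,0,0,0,0,0]]]'

```text
time_s: 18.35
position: [0.4374, -0.0535, 0.0261]
tcp_rot: [[0.162, 0.987, 0.0], [0.987, -0.162, 0.0], [0.0, 0.0, -1.0]]
force: [-0.2, 1.1, -2.9]
opening: 0.53
grasp_force: 24.6
```

Emit:
play_rows --moves '[[[-12,0,0,0,0,0],[-12,0,0,0,0,0],[-12,0,0,0,0,0],[-12,0,0,0,0,0],[-10,0,0,0,0,0]]]'

```text
time_s: 18.85
position: [0.428, -0.1108, 0.0261]
tcp_rot: [[0.163, 0.987, 0.0], [0.987, -0.163, -0.0], [-0.0, 0.0, -1.0]]
force: [0.9, -0.2, -3.0]
opening: 0.526
grasp_force: 24.6
```

Emit:
play_rows --moves '[[[-8,0,0,0,0,0],[-4,0,0,0,0,0],[0,0,0,0,0,0],[0,0,0,0,0,0]]]'

```text
time_s: 19.25
position: [0.4263, -0.1216, 0.0261]
tcp_rot: [[0.162, 0.987, 0.0], [0.987, -0.162, -0.0], [-0.0, 0.0, -1.0]]
force: [0.3, -0.3, -2.9]
opening: 0.521
grasp_force: 24.7
```

```bash
python3 loc.py g
```

```text
[ 0.4263 -0.1216  0.0261] yaw -9.350717637169314 [ 0.2651 -0.2743 -2.9089] [-0.1783 -0.1256 -0.0514] 0.0453 24.65569509426132 grip [ 0.4326 -0.1227] jaw exp [0.4781 0.1536]
scene jaw_center [254.8 216.4] 0.63 [0.4756 0.1376]
scene jaw_left [273.  218.4] 0.71 [0.4443 0.0887]
scene jaw_right [267.3 208.6] 0.64 [0.488  0.0849]
scene garlic_center [186.1 298.7] 0.89 [0.3107 0.4335]
scene garlic_center [251.6 213.8] 0.55 [0.4868 0.1431]
scene garlic_center [233.9 185.2] 0.52 [0.6249 0.1378]
top jaw_center [234.3 212.8] 0.83 [0.4725 0.1568]
top jaw_left [258.6 218.8] 0.45 [0.4561 0.0812]
top jaw_right [260.4 211.3] 0.45 [0.4797 0.0761]
top garlic_center [138.6 264.9] 0.78 [0.3057 0.4412]
top garlic_center [184.1 117.2] 0.7 [0.7789 0.3292]
top garlic_center [233.9 211.4] 0.65 [0.4763 0.158 ]
```

The garlic is out, at about (0.477, 0.155), with its nearest edge roughly 79 mm in front of the mouth. I'll lower a touch and let the trigger go in steps.

Emit:
play_rows --moves '[[[0,1,0.3,0,0,0],[0,0.4,0,0,0,0],[0,0,0,0,0,0]]]' --fingers 0.1

```text
time_s: 20.15
position: [0.4273, -0.1216, 0.0258]
tcp_rot: [[0.162, 0.987, -0.001], [0.987, -0.162, 0.0], [0.0, -0.001, -1.0]]
force: [0.3, -0.1, -0.4]
opening: 0.551
grasp_force: 10.3
```

Emit:
play_rows --moves '[[[0,1,0,0,0,0],[0,1,0,0,0,0],[0,0,0,0,0,0]]]' --fingers 0.2

```text
time_s: 20.45
position: [0.4294, -0.1219, 0.0258]
tcp_rot: [[0.162, 0.987, -0.0], [0.987, -0.162, 0.0], [0.0, -0.001, -1.0]]
force: [-0.6, 0.7, 1.0]
opening: 0.599
grasp_force: 9.4
```

Emit:
play_rows --moves '[[[0,1,0,0,0,0],[0,1,0,0,0,0],[0,0,0,0,0,0]]]' --fingers 0.3

```text
time_s: 20.75
position: [0.4315, -0.1223, 0.0258]
tcp_rot: [[0.162, 0.987, -0.0], [0.987, -0.162, 0.0], [0.0, -0.0, -1.0]]
force: [-1.1, 1.8, 2.3]
opening: 0.652
grasp_force: 8.3
```

Emit:
play_rows --moves '[[[0,1,0,0,0,0],[0,0,0,0,0,0],[0,0,0,0,0,0]]]' --fingers 0.37

```text
time_s: 21.05
position: [0.4329, -0.1229, 0.0257]
tcp_rot: [[0.162, 0.987, 0.001], [0.987, -0.162, -0.0], [-0.0, 0.001, -1.0]]
force: [-0.7, 0.3, 0.2]
opening: 0.679
grasp_force: 0.2
```

Emit:
play_rows --moves '[[[0,0,0,0,0,0],[0,0,0,0,0,0],[0,0,0,0,0,0],[0,0,0,0,0,0],[0,0,0,0,0,0]]]' --fingers 1

```text
time_s: 21.55
position: [0.4326, -0.1227, 0.0258]
tcp_rot: [[0.162, 0.987, 0.0], [0.987, -0.162, -0.0], [-0.0, 0.0, -1.0]]
force: [0.1, 1.2, -0.2]
opening: 0.982
grasp_force: 0.0
```

```bash
python3 loc.py h
```

```text
[ 0.4326 -0.1227  0.0258] yaw -9.341612560363826 [ 0.1351  1.1946 -0.1534] [-0.0193 -0.0848  0.0259] 0.0855 0.0 grip [ 0.4191 -0.1204] jaw exp [0.4645 0.1558]
scene jaw_center [249.3 218.4] 0.71 [0.4765 0.1567]
scene jaw_left [271.8 217.6] 0.55 [0.4489 0.0905]
scene jaw_right [267.  205.5] 0.66 [0.5    0.0793]
scene garlic_center [253.6 213.8] 0.78 [0.4838 0.1375]
scene garlic_center [187.1 298. ] 0.69 [0.3113 0.4304]
scene garlic_center [228.  278.5] 0.6 [0.313 0.309]
top jaw_center [234.7 210.3] 0.64 [0.4803 0.1558]
top jaw_left [271.7 121.9] 0.52 [0.7729 0.0456]
top jaw_left [256.3 218.9] 0.45 [0.4556 0.0883]
top jaw_right [260.2 211.3] 0.61 [0.4796 0.0768]
top garlic_center [239.2 166.8] 0.76 [0.6182 0.146 ]
top garlic_center [233.6 211.6] 0.6 [0.4756 0.1589]
top garlic_center [138.4 267.6] 0.59 [0.2976 0.4412]
```

Released, and the garlic hasn't moved. Now I'll raise the hand straight up.

Emit:
play_rows --moves '[[[0,0,-8,0,0,0],[0,0,-15,0,0,0],[0,0,-25,0,0,0],[0,0,-30,0,0,0],[0,0,-30,0,0,0]]]'

```text
time_s: 22.65
position: [0.4321, -0.1223, 0.1351]
tcp_rot: [[0.162, 0.987, -0.001], [0.987, -0.162, 0.0], [0.0, -0.001, -1.0]]
force: [1.0, 0.2, 0.2]
opening: 1.0
grasp_force: 0.0
```

Emit:
play_rows --moves '[[[0,0,-30,0,0,0],[0,0,-20,0,0,0],[0,0,0,0,0,0],[0,0,0,0,0,0],[0,0,0,0,0,0]]]'

```text
time_s: 23.15
position: [0.4317, -0.1222, 0.183]
tcp_rot: [[0.162, 0.987, -0.002], [0.987, -0.162, 0.001], [0.001, -0.002, -1.0]]
force: [0.2, 1.2, 0.2]
opening: 1.0
grasp_force: 0.0
```

```bash
python3 loc.py k | head -12
python3 - <<'E'
import cv2,numpy as np
a=cv2.imread('pics/k_scene.png')[120:340,120:380];b=cv2.imread('pics/k_top.png')[90:310,100:360]
cv2.imwrite('pics/k2.png',cv2.resize(np.hstack([a,b]),(800,338),interpolation=cv2.INTER_CUBIC))
E
```

```text
[ 0.4317 -0.1222  0.183 ] yaw -9.339259830752034 [0.2056 1.2335 0.1819] [ 0.0246 -0.05    0.0137] 0.087 0.0 grip [ 0.4174 -0.1198] jaw exp [0.4628 0.1565]
scene jaw_center [251.2 215.7] 0.69 [0.4834 0.1463]
scene jaw_right [268.7 208. ] 0.57 [0.4881 0.0796]
scene garlic_center [252.1 214.1] 0.79 [0.485  0.1423]
scene garlic_center [161.4 176.7] 0.6 [0.7764 0.3406]
scene garlic_center [186.7 299.6] 0.58 [0.3075 0.433 ]
top reacher [321.3 225.5] 0.57 [ 0.4419 -0.1167]
top reacher [272.9 121. ] 0.42 [0.7836 0.0409]
top garlic_center [139.8 266.8] 0.82 [0.3001 0.4371]
top garlic_center [234.7 211.7] 0.81 [0.4754 0.1555]
top garlic_center [241.  167.4] 0.8 [0.6164 0.1403]
```

View pics/k2.png

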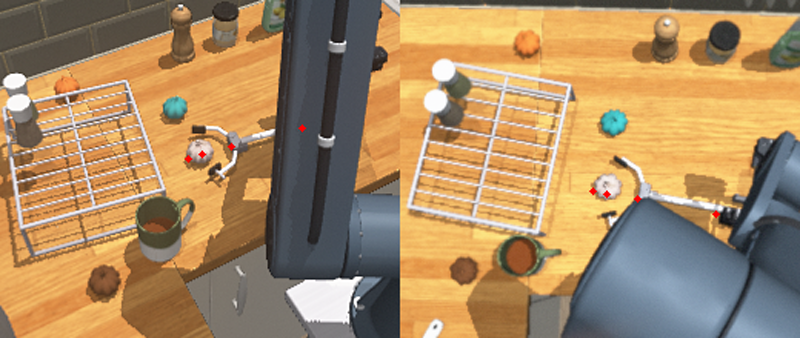

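The pictures show the garlic in the open, at (200,152) and (606,186), well in front of the shelf. The jaws are open round it, the reacher is lying free, the bystanders haven't moved, and the hand is clear. I'm handing in.

```bash
python3 -c "
from rig import bot
print(bot.hand_in())"
```

```text
the job is handed in; nothing more can be done
None
```

I drew the garlic out from under the shelf with the reacher, leaving its nearest edge about 79 mm in front of the shelf. I then let the trigger go so the jaws opened, left both lying on the worktop, and handed the job in at about 23 s of the 67 s allowed; no verdict came back.

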